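# Set a shaft collar on the flat

### The job

Grip the upright shaft of the bearing stand with the fingers, feel for its two flats, and turn it until one flat faces the key guide. Then pick up the loose steel shaft collar and lower it over the shaft with its set screw on that flat, pointing straight at the key guide and level with the guide's hole. Finish while still holding the collar there with the fingers, upright and not forced against the shaft, and leave the other things alone.

Things in the scene. Friction and masses are not known exactly. Their poses are not given: they have to be found in the camera images.
- stand: Grey bearing stand fixed to the bench, place and yaw vary: base plate 132 x 84 x 12 mm, round housing 46 mm wide and 40 mm high, from which a bare upright steel shaft rises. Origin on the shaft axis at the underside, z up; -x points to the key guide. The shaft only turns: either way without end, against slight friction (0.03 N m), and stays where it is left.
- shaft_top (a point): Centre of the shaft's top end, 104 mm up. Shaft 20 mm round; from 64 mm up to the top it has two flats on either side, 12 mm across. Their angle is not reported; at first none is within 25 degrees of facing the guide. Finger pads closed on them stop 12 mm apart when square, 20 mm x cos(53 deg - t) when off square by t < 53 deg, else 20 mm. From above the end is a round with two sides cut off.
- shaft_axis (a point): Point on the shaft axis at the height of the key guide's hole, 80 mm above the bench: the collar's centre belongs here. Axes as the stand's.
- key_guide (a point): Inner end of the key guide's hole, 54 mm from the shaft axis on the stand's -x side, 80 mm up. The guide is a level steel bush 15 mm thick, aimed at the shaft, in a bracket 30 mm wide, 90 mm high, 63 to 73 mm from the shaft axis.
- collar: Loose plain steel shaft collar (thick ring with one set screw), about 150 g: 44 mm outside, 22 mm bore, 20 mm high, lying flat. Origin at the centre of its underside, z up. The screw points along -x at mid-height: its black 9 mm head stands 7 mm out; its 5 mm thick tip reaches 4 mm into the bore, 7 mm from the centre, so it passes down the shaft only along a flat (within about 15 deg).
- collar_bore (a point): Centre of the collar: on its axis, at mid-height (10 mm above its underside).
- collar_screw (a point): Outer end of the collar's set screw head, 29.5 mm from the collar's axis in its -x direction, at mid-height.
- flanged_bush: Bystander: steel flanged bush, 50 mm across, 35 mm high. Origin at the centre of its underside.
- ring_gauge: Bystander: steel ring gauge without a screw, 58 mm across, 16 mm high. Origin at the centre of its underside.
- dial: Bystander: round white dial gauge lying flat, 108 x 58 x 22 mm. Origin at the centre of its underside.
There are look-alikes about, which are no part of the job. Leave any green look-alike of the collar alone.

How it is judged (in metres and radians):
On the way, in this order (a step that is already met when the one before it is completed fails the run):
1. the fingers grip the shaft, before the collar is picked up (contact force between the fingers and stand above 2 N and horizontal distance between the grasp point and shaft_top below 0.015 m and height (world z) of collar_bore below 0.02 m), for 0.2 s.
2. the collar is carried in the fingers (height (world z) of collar_bore above 0.06 m and contact force between the fingers and collar above 1 N), for 0.2 s.
At the end, for the whole second after the job is handed in: Collar round the shaft (centres within 4 mm), screw level with the guide hole within 6 mm and facing the key guide within 0.2 rad, collar upright within 0.13 rad, still, gripped with over 1 N, and pressing on shaft or stand with under 15 N (horizontal distance between collar_bore and shaft_axis below 0.004 m and z of collar_bore in the frame of shaft_axis between -0.006 and 0.006 m and angle between the x axis of collar and the x axis of stand, either way round below 0.2 rad and x of collar_screw in the frame of stand below -0.02 m and angle between collar's own z axis and vertical below 0.13 rad and contact force between the fingers and collar above 1 N and contact force between collar and stand below 15 N and linear speed of collar below 0.02 m/s); the arm keeps its last pose, push and grip.
It fails at once if the flanged bush is moved more than 20 mm (distance of flanged_bush from where it was at the start of the episode above 0.02 m).
It fails at once if the ring gauge is moved more than 20 mm (distance of ring_gauge from where it was at the start of the episode above 0.02 m).
It fails at once if the dial gauge is moved more than 20 mm (distance of dial from where it was at the start of the episode above 0.02 m).
It also fails if it takes over 62 s, if anything falls off the work surface, if the arm or the gripper's body presses on something with over 40 N, if the wrist force passes 120 N, or if a joint passes its speed limit or range.

### The arm

A 6-joint arm with a two-finger parallel gripper is mounted at the origin on a cart in front of the work surface, level with it; the furniture and walls round the work are solid. World frame = base frame: x ahead of the robot, y to its left, z up, the work surface at z = 0. Lengths are in m, angles in degrees, forces in N, time in s.
With the tool pointing down it reaches from about 0.35 to 1 m from the base axis. Payload 7.1 kg.
Tool frame: the origin (TCP) lies midway between the tips of the shut fingers; the grasp point (between the pads) lies 19 mm behind it; z points along the fingers, y is the line along which they close (so a half turn about z gives the same grasp; the last joint's range is limited). The gripper opens to 85 mm and grips with 20 to 120 N. Pads are 22 mm wide; open, the fingers measure 114 mm over their backs; the gripper's body (76 mm by 85 mm) begins 54 mm behind the grasp point. The pads swing forward as they close: fully open they stand 13 mm farther back than shut.
Start: joints at [70.932, 24.242, 93.386, -0, 62.372, -1.089], TCP at [0.193, 0.594, 0.231] pointing down, gripper open.
Joint ranges: [-172.04, 172.04], [-51.8, 120.97], [4.93, 147.93], [-75.15, 255.16], [6.16, 154.13], [-145.62, 145.62]. Speed limits (degrees/s): [136.94, 136.94, 172.46, 180, 180, 180].

### API

Orientations are given as [roll, pitch, yaw] about the fixed x, y, z axes, in that order (R = Rz(yaw) Ry(pitch) Rx(roll)).
In Python, from rig import get_obs, grab_frame, close_job, boxes_of, outline_of, pinpoint gives the robot as it stands.
- The arm moves only by the shell command python3 -m creep 'ROWS' [FORCE]. ROWS is JSON, a list of rows, each an object of numbers: "dx", "dy", "dz": the shift along the tool's x, y, z in m; "twist": the turn about the tool's z in rad; "claw": the opening, from -1 (shut) to 1 (fully open). A call has 1 to 8 rows; each row shifts and turns the commanded pose from where the row before left it, along the tool's axes as they then stand; what a row does not reach is not made up. A row lasts 1/10 s, in which the tool goes at most 50 mm and 8.59 degrees, less where a joint would pass 70% of its speed; a pose out of reach is approached as far as the arm can. A call with a gripper value outside its range is refused whole. The fingers move at their own pace and stop on an object; FORCE is the grip in N (left out, the last holds). Time passes only in rows, so rows that do not move let the fingers close. It gives the time, the measured TCP pose, the force, the opening and the grip force at its end, in the units of the state.
- get_obs(): the state, without advancing time (a new reading comes with each control period).
- grab_frame(name): name is "scene" or "top"; returns a dict with "image" (400x640x3 uint8, red, green, blue), "K" (3x3 intrinsics, pixels), "dist" ([k1, k2, p1, p2, k3] as OpenCV has them; the pictures are not rectified), "T" (4x4, takes a point from camera to world coordinates). Camera axes: x right, y up, looking along -z (the intrinsics and any distortion apply to the point x, -y, -z); pixel columns grow to the right and rows downward; lengths in m; the calibration is good to about 2 mm. A picture is of the moment at which its call begins. There is no depth.
- close_job(): hands the job in; it is judged then, once.
Trained networks look in a picture, given as the dict that the camera call returned (one of the last four; its "shot" number tells which), for a name from the list of things; names that differ only in an ending like _2 or _b are one class to them, and where a whole thing is asked for, a point or a joint stands for the part that bears it (a point fixed in the world has none). Each returns a list of dicts, best first, with "score" (0 to 1); they miss things now and then, are a little off and sometimes report something else, mostly with a low value. They report only what shows in the picture. A call takes as long as a camera call. They do not tell look-alikes from the thing itself.
- boxes_of(picture, label): "rect" ([centre column, centre row, width, height] in pixels, round what is visible of it).
- outline_of(picture, label): "pixels" (400x640 bool, what is visible of it) and "rect" ([centre column, centre row, width, height] in pixels, round what is visible of it).
- pinpoint(picture, label): "location" ([column, row] in pixels: a listed point, or the origin of a listed thing).
The state is a dict: "clock": time; "joint_positions": joint angles; "joint_vel": joint speeds; "tau": joint torques, N m; "position": TCP position; "tool_rot": TCP orientation; "ft_force": force on the tool from outside, world axes, zero at the start; "moment": the same for the moment, N m; "gripper_width": finger opening in m; "grasp_force": force on a finger pad.
Only numpy, scipy, OpenCV 4.12 (cv2) and the standard library are available. Lean on these libraries where they do the work, as an engineer would, in place of code of your own. Each camera call takes 0.05 s, during which the arm holds its last target. There are 200 camera calls.

## Working session

There is one attempt and no reset: what is moved stays moved. The work goes in short steps, Python scripts to look and compute and a shell command to move; the robot and the scene stay as the last step left them, time stands still between calls to the robot, and variables do not carry over. Pictures are saved under pics/ and viewed, at most 10 in all, crops included, and the job is handed in when it is done.

```bash
mkdir -p pics; cat > h.py <<'E'
import numpy as np, cv2
from rig import *
def ray(f,px):
    u=cv2.undistortPoints(np.array([[px]],float),np.array(f["K"],float),np.array(f["dist"],float))[0,0]
    T=np.array(f["T"]); d=T[:3,:3]@np.array([u[0],-u[1],-1.0]); return T[:3,3],d/np.linalg.norm(d)
def onz(f,px,z):
    o,d=ray(f,px); return o+d*(z-o[2])/d[2]
def tri(rs):
    A=sum(np.eye(3)-np.outer(d,d) for o,d in rs); b=sum((np.eye(3)-np.outer(d,d))@o for o,d in rs)
    return np.linalg.solve(A,b)
def proj(f,P):
    T=np.array(f["T"]); p=T[:3,:3].T@(np.array(P)-T[:3,3]); p=np.array([p[0],-p[1],-p[2]])
    return cv2.projectPoints(p[None],np.zeros(3),np.zeros(3),np.array(f["K"],float),np.array(f["dist"],float))[0][0,0]
def save(f,n,box=None,s=1):
    im=np.array(f["image"])[:,:,::-1]
    if box: im=im[box[1]:box[3],box[0]:box[2]]
    cv2.imwrite("pics/"+n,cv2.resize(im,None,fx=s,fy=s,interpolation=cv2.INTER_CUBIC))
E
python3 - <<'E'
from h import *
fs={n:grab_frame(n) for n in("scene","top")}
for n,f in fs.items():
    save(f,n+"0.png"); print(n,np.round(np.array(f["T"])[:3,3],3))
    for l in("stand","shaft_top","shaft_axis","key_guide","collar","collar_bore","collar_screw","flanged_bush","ring_gauge","dial"):
        print(l,[(np.round(r["location"],1).tolist(),round(r["score"],2)) for r in pinpoint(f,l)[:4]])
E
```

```text
scene [-0.008 -0.657  0.791]
stand [([255.0, 190.3], 0.58)]
shaft_top [([251.2, 162.6], 0.8)]
shaft_axis [([257.0, 167.8], 0.96), ([304.6, 229.2], 0.48)]
key_guide [([241.7, 176.6], 0.57)]
collar [([373.2, 319.0], 0.82), ([309.1, 225.8], 0.49), ([288.8, 209.1], 0.47)]
collar_bore [([305.8, 227.9], 0.76), ([371.7, 321.3], 0.69), ([292.5, 203.8], 0.68)]
collar_screw [([359.1, 308.8], 0.76), ([299.4, 233.2], 0.59), ([282.6, 205.9], 0.53)]
flanged_bush [([321.2, 282.2], 0.61)]
ring_gauge [([283.7, 160.9], 0.46)]
dial [([365.7, 266.9], 0.86)]
top [0.425 0.02  1.068]
stand [([233.4, 211.3], 0.65)]
shaft_top []
shaft_axis [([225.6, 208.2], 0.65), ([209.8, 155.5], 0.59)]
key_guide [([229.5, 229.7], 0.57)]
collar [([318.5, 206.3], 0.71), ([284.0, 200.3], 0.67), ([434.9, 228.7], 0.59)]
collar_bore [([320.2, 208.3], 0.69), ([439.5, 226.2], 0.63), ([223.1, 206.1], 0.55), ([281.5, 201.8], 0.54)]
collar_screw [([271.9, 206.2], 0.77), ([427.2, 237.5], 0.75), ([323.0, 216.6], 0.63)]
flanged_bush [([381.3, 236.7], 0.49)]
ring_gauge [([209.7, 157.3], 0.63)]
dial [([389.2, 189.1], 0.97)]
```

View pics/scene0.png

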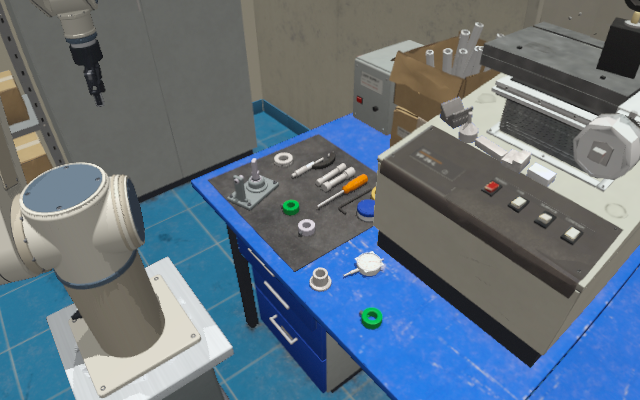

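View pics/top0.png

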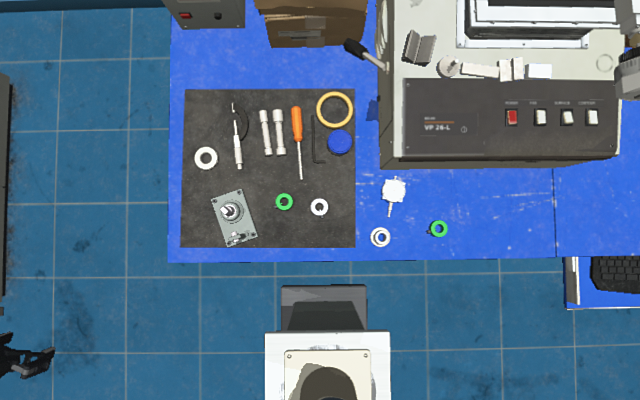

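The scene picture shows the stand at about (253,185), the grey collar at (306,228) and green look-alikes at (291,207) and (372,317). In the top picture the stand is at (231,211), guide side down at (237,238), and the grey collar at (319,207).

```bash
python3 - <<'E'
from h import *
s=grab_frame("scene");t=grab_frame("top")
a=cv2.resize(np.array(t["image"])[180:255,205:345],None,fx=5.7,fy=5.7,interpolation=cv2.INTER_CUBIC)[:,:,::-1]
b=cv2.resize(np.array(s["image"])[145:245,220:320],None,fx=6,fy=6,interpolation=cv2.INTER_CUBIC)[:,:,::-1]
cv2.imwrite("pics/tc.png",a);cv2.imwrite("pics/sc.png",b)
def outl(f,l,near):
    for r in outline_of(f,l):
        c=np.array(r["rect"][:2])
        if np.linalg.norm(c-near)<12:
            m=r["pixels"]; ys,xs=np.nonzero(m); return r["rect"],(xs.mean(),ys.mean()),m
for f,n in((s,(306,228)),(t,(319,207))):
    o=outl(f,"collar",n); 
    if o: print(np.round(o[0],1),np.round(o[1],1),onz(f,o[0][:2],.01).round(4))
for f,n in((s,(250,185)),(t,(233,213))):
    o=outl(f,"stand",n)
    if o: print("stand",np.round(o[0],1),np.round(o[1],1))
def pick(f,l,near):
    for r in pinpoint(f,l):
        if np.linalg.norm(np.array(r["location"])-near)<12: return r["location"]
for l,ns,nt in(("collar_bore",(306,228),(319,207)),("collar_screw",(300,233),(323,216)),("key_guide",(241,176),(229,229)),("shaft_axis",(256,168),(228,208)),("stand",(255,190),(233,211)),("shaft_top",(253,160),(228,208))):
    p,q=pick(s,l,ns),pick(t,l,nt); print(l,p,q, tri([ray(s,p),ray(t,q)]).round(4) if p is not None and q is not None else "")
E
```

```text
[307.9 226.5  13.4  16. ] [306.  227.1] [0.4741 0.0179 0.01  ]
[319.6 207.9  19.9  18.6] [319.8 206.7] [0.4655 0.0138 0.01  ]
stand [253.7 184.8  55.   48.4] [251.6 188. ]
stand [234.5 218.1  42.8  58.3] [234.3 217.3]
collar_bore [305.2, 227.2] [320.5, 207.9] [0.4638 0.0124 0.0179]
collar_screw [299.7, 233.9] [322.8, 217.0] [0.4412 0.0065 0.0125]
key_guide [240.4, 177.1] [231.1, 229.4] [0.4112 0.2278 0.0762]
shaft_axis [254.2, 166.9] [228.1, 209.4] [0.459  0.233  0.0853]
stand [254.9, 190.3] [233.4, 211.9] [0.4548 0.2375 0.0026]
shaft_top None None
```

View pics/tc.png

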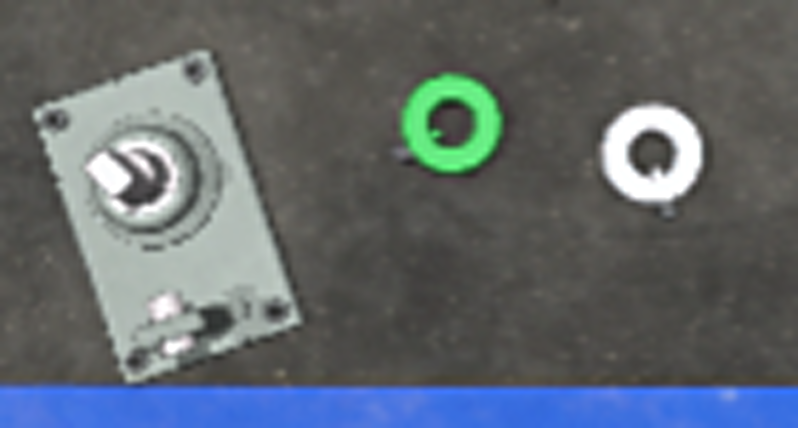

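View pics/sc.png

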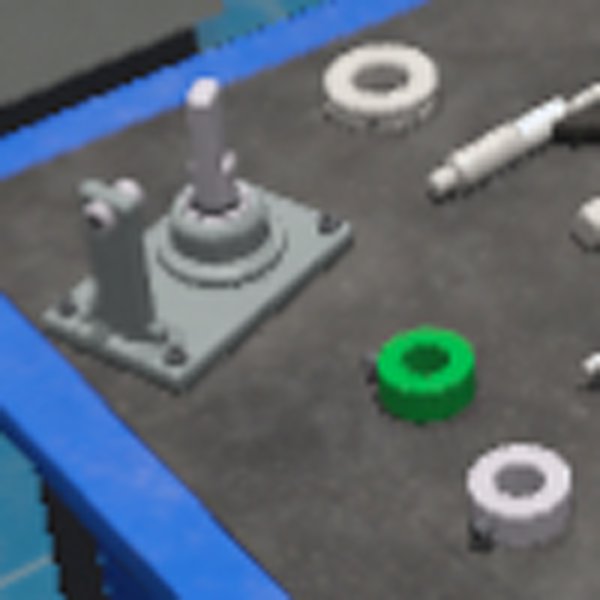

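The shaft end in the top crop is a rectangle centred at about (107,172), with its long axis towards lower right. The plate corners are at (35,110), (208,50), (300,325) and (130,380). The grey collar's ring is at (652,153) with its screw head at (668,208), and in the scene crop its top is at (520,487), the screw at (480,537) and the shaft top at (203,90).

```bash
python3 - <<'E'
from h import *
s=grab_frame("scene");t=grab_frame("top")
T=lambda x,y:((x+.5)/5.7-.5+205,(y+.5)/5.7-.5+180)
S=lambda x,y:((x+.5)/6-.5+220,(y+.5)/6-.5+145)
p=lambda n,v:print(n,np.round(v,4))
p("shaft top tri",tri([ray(t,T(107,172)),ray(s,S(203,89))]))
p(" top@.104",onz(t,T(107,172),.104)); p(" scene@.104",onz(s,S(203,89),.104))
p("collar tri",tri([ray(t,T(652,153)),ray(s,S(520,485))]))
p(" t@.02",onz(t,T(652,153),.02)); p(" s@.02",onz(s,S(520,485),.02))
p("screw tri",tri([ray(t,T(668,208)),ray(s,S(480,537))]))
p(" t",onz(t,T(668,208),.01)); p(" s",onz(s,S(480,537),.01))
C=[onz(t,T(*c),.012) for c in((35,110),(208,50),(300,325),(130,380))]
for c in C:p("corner",c)
for a,b in((C[3],C[0]),(C[2],C[1])): p("yaw",np.degrees(np.arctan2(*(a-b)[1::-1]*-1)))
p("yaw short",np.degrees(np.arctan2(*(C[0]-C[1])[1::-1]))-90)
D=[onz(s,S(*c),.012) for c in((45,318),(182,385),(350,230))]
for c in D:p("sc corner",c)
# automated: collar white blob and bore in the top picture
im=np.array(t["image"]).astype(int);b=(im.min(2)>150).astype(np.uint8)
n,l,st,ce=cv2.connectedComponentsWithStats(b)
for i in range(1,n):
    if np.linalg.norm(ce[i]-(319,207))<8 or np.linalg.norm(ce[i]-(223,210))<8: print(st[i],ce[i],onz(t,ce[i],.02 if ce[i][0]>300 else .104).round(4))
L=cv2.cvtColor(np.array(t["image"]),cv2.COLOR_RGB2GRAY)[202:217,214:236];print(L)
E
```

```text
shaft top tri [0.4595 0.238  0.1071]
 top@.104 [0.46   0.2385 0.104 ]
 scene@.104 [0.4613 0.2424 0.104 ]
collar tri [0.4684 0.0157 0.0188]
 t@.02 [0.4689 0.0154 0.02  ]
 s@.02 [0.4671 0.015  0.02  ]
screw tri [0.4433 0.0093 0.0086]
 t [0.4446 0.0084 0.01  ]
 s [0.4411 0.0089 0.01  ]
corner [0.4915 0.2919 0.012 ]
corner [0.5176 0.2141 0.012 ]
corner [0.3942 0.173  0.012 ]
corner [0.3705 0.249  0.012 ]
yaw 19.5435
yaw 18.4036
yaw short 18.5631
sc corner [0.3689 0.2506 0.012 ]
sc corner [0.3937 0.1696 0.012 ]
sc corner [0.5161 0.2158 0.012 ]
[311 198  17  17 180] [319.02222222 206.45555556] [0.4688 0.0153 0.02  ]
[[118  98 129 184 186 183 181 183 187 183 172 163 160 136 139 125 120 115
  111 121 151 157]
 [154 183 186 187 184 183 183 183 183 171 162 141 147 156 169 180 178 157
  140 131 102  87]
 [186 189 187 185 182 184 184 180 170 160 145 164 193 205 199 210 217 176
  196 181 152 119]
 [189 187 184 183 183 184 184 165 169 142 169 204 243 255 255 255 255 255
  238 194 190 157]
 [190 187 186 185 184 185 180 154 148 166 121 171 232 226 170 141 149 221
  255 246 198 165]
 [190 188 186 185
[... 213 characters left out ...]
5 255 191  93  93 165 243 170
   81  86 181 241]
 [116 182 185 182 185 177 165 241 255 252 253 255 255 191  86  93 160 204
   97  79 139 249]
 [ 67 135 183 184 183 181 160 162 253 254 252 255 255 250  98  73  96 132
   86  81 136 242]
 [ 87 172 187 185 183 183 169 129 185 253 253 255 255 153  72  74  79  79
   75 106 210 246]
 [ 75 115 186 189 184 183 166 135 173 182 255 252 158  77  70  77  76  68
   55  96 207 214]
 [ 68  85 173 190 184 183 168 140 162 186 193 137  64  61  68  70  65  54
   88 187 255 219]
 [ 68  74 144 190 185 180 154 157 148 191 230 255 155  70  53  65 104 108
  191 255 233 202]
 [ 69  73 110 186 186 182 177 161 135 153 199 240 255 173 133 181 255 255
  255 213 198 169]]
```

```bash
python3 - <<'E'
from h import *
o=get_obs(); print(o)
E
```

```text
{'clock': 2.1, 'joint_positions': array([ 7.09336330e+01,  2.42416229e+01,  9.33860015e+01,  2.28624795e-04,
        6.23745508e+01, -1.09041896e+00]), 'joint_vel': array([-0.09118977,  0.01367221, -0.01585582,  0.01709953,  0.05498886,
        0.03371014]), 'tau': array([ 2.81370121e-04, -5.57331240e+01, -2.82138526e+01, -2.72862684e-05,
        8.35540741e-04,  5.31949524e-06]), 'position': array([0.19287137, 0.59447069, 0.23132415]), 'tool_rot': array([-1.79997829e+02, -2.43914399e-04,  1.62023946e+02]), 'ft_force': array([ 0.94014618, -0.18918321,  0.43534642]), 'moment': array([-0.00873423,  0.0007781 ,  0.05193454]), 'grasp_force': 0.0, 'gripper_width': 0.08558737646804793}
```

```bash
cat > tg.py <<'E'
import sys; from h import *
x,y,z,yaw=map(float,sys.argv[1:5]); o=get_obs(); p=o["position"]; r=np.radians(o["tool_rot"][2])
d=np.array([x,y,z])-p
print("pos",p.round(4),"rot",np.round(o["tool_rot"],2),"w",round(o["gripper_width"],4),"dx %.4f dy %.4f dz %.4f"%(d[0]*np.cos(r)+d[1]*np.sin(r),d[0]*np.sin(r)-d[1]*np.cos(r),-d[2]),
 "twist %.4f"%-((np.radians(yaw)-r+np.pi)%(2*np.pi)-np.pi),"F",o["ft_force"].round(2),"grip",o["grasp_force"],"j6",round(o["joint_positions"][5],1),"t",o["clock"])
E
python3 tg.py .4595 .238 .231 48
```

```text
pos [0.1929 0.5945 0.2313] rot [-180.     -0.    162.02] w 0.0856 dx -0.3636 dy -0.2568 dz 0.0003 twist 1.9901 F [ 0.94 -0.19  0.44] grip 0.0 j6 -1.1 t 2.1
```

```bash
python3 -m creep '[{"dx":-0.036,"dy":-0.0255},{"dx":-0.036,"dy":-0.0255},{"dx":-0.036,"dy":-0.0255},{"dx":-0.036,"dy":-0.0255},{"dx":-0.036,"dy":-0.0255},{"dx":-0.036,"dy":-0.0255},{"dx":-0.036,"dy":-0.0255},{"dx":-0.036,"dy":-0.0255}]' 30
python3 -m creep '[{"twist":0.145},{"twist":0.145},{"twist":0.145},{"twist":0.145},{"twist":0.145},{"twist":0.145},{"twist":0.145},{"twist":0.145}]'
python3 -m creep '[{"twist":0.145},{"twist":0.145},{"twist":0.145},{"twist":0.145},{"twist":0.145},{"claw":0.4}]'
python3 tg.py .4595 .238 .2 48
```

```text
pos [0.1929 0.5945 0.2313] rot [-180.     -0.    162.02] w 0.0856 dx -0.3636 dy -0.2568 dz 0.0313 twist 1.9901 F [ 0.94 -0.19  0.44] grip 0.0 j6 -1.1 t 2.1schema error: expected keys dx, dy, dz, twist, claw
schema error: expected keys dx, dy, dz, twist, claw
schema error: expected keys dx, dy, dz, twist, claw
```

```bash
python3 -m creep '[{"dx":-0.036,"dy":-0.0255,"dz":0,"twist":0,"claw":1},{"dx":-0.036,"dy":-0.0255,"dz":0,"twist":0,"claw":1},{"dx":-0.036,"dy":-0.0255,"dz":0,"twist":0,"claw":1},{"dx":-0.036,"dy":-0.0255,"dz":0,"twist":0,"claw":1},{"dx":-0.036,"dy":-0.0255,"dz":0,"twist":0,"claw":1},{"dx":-0.036,"dy":-0.0255,"dz":0,"twist":0,"claw":1},{"dx":-0.036,"dy":-0.0255,"dz":0,"twist":0,"claw":1},{"dx":-0.036,"dy":-0.0255,"dz":0,"twist":0,"claw":1}]' 30
python3 -m creep '[{"dx":0,"dy":0,"dz":0,"twist":0.145,"claw":1},{"dx":0,"dy":0,"dz":0,"twist":0.145,"claw":1},{"dx":0,"dy":0,"dz":0,"twist":0.145,"claw":1},{"dx":0,"dy":0,"dz":0,"twist":0.145,"claw":1},{"dx":0,"dy":0,"dz":0,"twist":0.145,"claw":1},{"dx":0,"dy":0,"dz":0,"twist":0.145,"claw":1},{"dx":0,"dy":0,"dz":0,"twist":0.145,"claw":1},{"dx":0,"dy":0,"dz":0,"twist":0.145,"claw":1}]'
python3 -m creep '[{"dx":0,"dy":0,"dz":0,"twist":0.145,"claw":0.4},{"dx":0,"dy":0,"dz":0,"twist":0.145,"claw":0.4},{"dx":0,"dy":0,"dz":0,"twist":0.145,"claw":0.4},{"dx":0,"dy":0,"dz":0,"twist":0.145,"claw":0.4},{"dx":0,"dy":0,"dz":0,"twist":0.145,"claw":0.4},{"dx":0,"dy":0,"dz":0,"twist":0,"claw":0.4},{"dx":0,"dy":0,"dz":0,"twist":0,"claw":0.4}]'
python3 tg.py .4595 .238 .14 48
```

```text
clock: 2.9
position: [0.4047, 0.3101, 0.2316]
tool_rot: [180.0, 0.0, 162.0]
ft_force: [-0.3, -0.0, -0.3]
gripper_width: 0.0853
grasp_force: 0.0
clock: 3.7
position: [0.4039, 0.3116, 0.2314]
tool_rot: [180.0, -0.0, 95.2]
ft_force: [-0.7, -0.1, 0.2]
gripper_width: 0.0856
grasp_force: 0.0
clock: 4.4
position: [0.4039, 0.3115, 0.2314]
tool_rot: [180.0, -0.0, 54.2]
ft_force: [-0.1, 0.1, 0.1]
gripper_width: 0.0597
grasp_force: 0.0
pos [0.4039 0.3115 0.2314] rot [ 1.800e+02 -1.000e-02  5.424e+01] w 0.0597 dx -0.0272 dy 0.0881 dz 0.0914 twist 0.1089 F [-0.1   0.05  0.11] grip 0.0 j6 72.1 t 4.4
```

```bash
python3 -m creep '[{"dx":-0.0136,"dy":0.044,"dz":0,"twist":0,"claw":0.4},{"dx":-0.0136,"dy":0.044,"dz":0,"twist":0.1,"claw":0.4},{"dx":0,"dy":0,"dz":0.04,"twist":0,"claw":0.4},{"dx":0,"dy":0,"dz":0.04,"twist":0,"claw":0.4},{"dx":0,"dy":0,"dz":0,"twist":0,"claw":0.4}]'
python3 tg.py .4595 .238 .072 48
python3 - <<'E'
from h import *
s=grab_frame("scene");save(s,"s2.png",(200,100,320,220),5)
print(proj(s,get_obs()["position"]),proj(s,[.4595,.238,.104]))
E
```

```text
clock: 4.9
position: [0.4561, 0.2358, 0.1472]
tool_rot: [-179.8, 0.5, 48.4]
ft_force: [-0.2, -0.2, 0.2]
gripper_width: 0.0601
grasp_force: 0.0
pos [0.4561 0.2358 0.1472] rot [-179.8     0.48   48.4 ] w 0.0601 dx 0.0039 dy 0.0011 dz 0.0752 twist 0.0070 F [-0.22 -0.24  0.16] grip 0.0 j6 67.6 t 4.9
[251.47297971 146.6752433 ] [253.69241525 160.3760247 ]
```

View pics/s2.png

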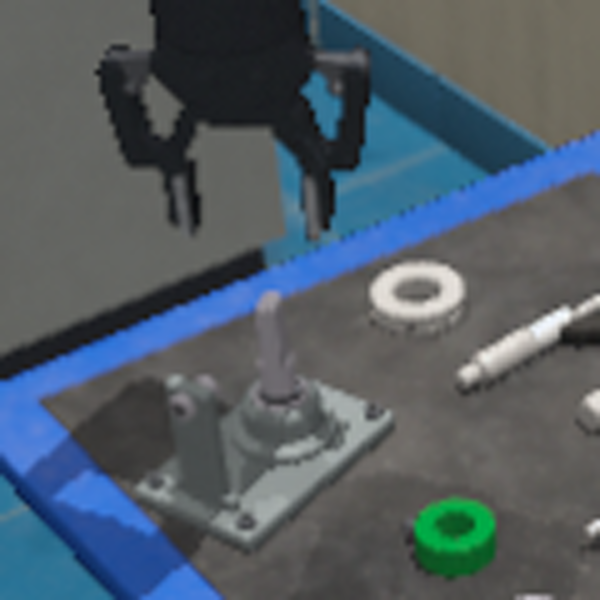

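The fingers straddle the shaft: tips at about (185,230) and (318,235), shaft top at (268,298) in the crop. I'm descending and closing.

```bash
python3 -m creep '[{"dx":0.0035,"dy":0.001,"dz":0,"twist":0,"claw":0.4},{"dx":0,"dy":0,"dz":0.025,"twist":0,"claw":0.4},{"dx":0,"dy":0,"dz":0.025,"twist":0,"claw":0.4},{"dx":0,"dy":0,"dz":0.025,"twist":0,"claw":0.4},{"dx":0,"dy":0,"dz":0,"twist":0,"claw":0.4}]'
python3 tg.py .4595 .238 .072 48
python3 -m creep '[{"dx":0,"dy":0,"dz":0,"twist":0,"claw":-1},{"dx":0,"dy":0,"dz":0,"twist":0,"claw":-1},{"dx":0,"dy":0,"dz":0,"twist":0,"claw":-1},{"dx":0,"dy":0,"dz":0,"twist":0,"claw":-1},{"dx":0,"dy":0,"dz":0,"twist":0,"claw":-1},{"dx":0,"dy":0,"dz":0,"twist":0,"claw":-1}]' 25
python3 tg.py .4595 .238 .072 48
```

```text
clock: 5.45
position: [0.4619, 0.2401, 0.076]
tool_rot: [-180.0, 0.1, 48.4]
ft_force: [-0.5, -0.2, -0.5]
gripper_width: 0.0595
grasp_force: 0.0
pos [0.4619 0.2401 0.076 ] rot [-1.7997e+02  7.0000e-02  4.8380e+01] w 0.0595 dx -0.0032 dy -0.0004 dz 0.0040 twist 0.0066 F [-0.54 -0.18 -0.49] grip 0.0 j6 67.8 t 5.45
clock: 6.05
position: [0.4624, 0.2407, 0.078]
tool_rot: [-180.0, -0.1, 48.3]
ft_force: [-4.9, 3.2, 9.0]
gripper_width: 0.0118
grasp_force: 26.1
pos [0.4624 0.2407 0.078 ] rot [-1.7999e+02 -1.2000e-01  4.8270e+01] w 0.0118 dx -0.0040 dy -0.0004 dz 0.0060 twist 0.0047 F [-4.89  3.21  9.02] grip 26.133018280088436 j6 67.8 t 6.05
```

Width is 11.8 mm, so the flats are square in the pads. I'm turning by +60.5° to face the guide.

```bash
python3 -m creep '[{"dx":0,"dy":-0.0005,"dz":0,"twist":-0.132,"claw":-1},{"dx":0,"dy":0,"dz":0,"twist":-0.132,"claw":-1},{"dx":0,"dy":0,"dz":0,"twist":-0.132,"claw":-1},{"dx":0,"dy":0,"dz":0,"twist":-0.132,"claw":-1},{"dx":0,"dy":0,"dz":0,"twist":-0.132,"claw":-1},{"dx":0,"dy":0,"dz":0,"twist":-0.132,"claw":-1},{"dx":0,"dy":0,"dz":0,"twist":-0.132,"claw":-1},{"dx":0,"dy":0,"dz":0,"twist":-0.132,"claw":-1}]'
python3 -m creep '[{"dx":0,"dy":0,"dz":0,"twist":0,"claw":-1},{"dx":0,"dy":0,"dz":0,"twist":0,"claw":-1}]'
python3 tg.py .4595 .238 .072 108.8
```

```text
clock: 6.85
position: [0.4602, 0.2412, 0.0779]
tool_rot: [-179.9, -0.1, 109.1]
ft_force: [-13.2, 5.7, 15.6]
gripper_width: 0.0113
grasp_force: 27.1
clock: 7.05
position: [0.4602, 0.2412, 0.0779]
tool_rot: [-179.9, -0.1, 108.8]
ft_force: [-12.8, 7.9, 14.8]
gripper_width: 0.0115
grasp_force: 27.0
pos [0.4602 0.2412 0.0779] rot [-1.7990e+02 -1.1000e-01  1.0877e+02] w 0.0115 dx -0.0028 dy -0.0017 dz 0.0059 twist -0.0005 F [-12.79   7.88  14.84] grip 26.953004779061303 j6 7.4 t 7.05
```

```bash
python3 -m creep '[{"dx":0,"dy":0,"dz":0,"twist":0,"claw":-0.4},{"dx":0,"dy":0,"dz":0,"twist":0,"claw":-0.4},{"dx":0,"dy":0,"dz":0,"twist":0,"claw":-0.4}]'
python3 tg.py .4595 .238 .072 108.8
python3 -m creep '[{"dx":0,"dy":0,"dz":0,"twist":0,"claw":-1},{"dx":0,"dy":0,"dz":0,"twist":0,"claw":-1},{"dx":0,"dy":0,"dz":0,"twist":0,"claw":-1},{"dx":0,"dy":0,"dz":0,"twist":0,"claw":-1}]'
python3 -m creep '[{"dx":0,"dy":-0.001,"dz":0,"twist":0,"claw":-1},{"dx":0,"dy":0,"dz":0,"twist":0,"claw":-1},{"dx":0,"dy":0,"dz":0,"twist":0,"claw":-1}]'
```

```text
clock: 7.35
position: [0.4622, 0.2401, 0.0767]
tool_rot: [179.9, 0.0, 108.8]
ft_force: [-0.3, -0.2, -0.5]
gripper_width: 0.0254
grasp_force: 0.0
pos [0.4622 0.2401 0.0767] rot [179.95   0.   108.79] w 0.0254 dx -0.0011 dy -0.0033 dz 0.0047 twist -0.0001 F [-0.28 -0.21 -0.52] grip 0.0 j6 7.4 t 7.35
clock: 7.75
position: [0.4606, 0.2395, 0.0764]
tool_rot: [-179.8, 0.0, 108.8]
ft_force: [-5.3, -0.8, 8.1]
gripper_width: 0.0115
grasp_force: 25.7
clock: 8.05
position: [0.4607, 0.2395, 0.0765]
tool_rot: [-180.0, 0.0, 108.8]
ft_force: [-1.7, -1.1, 5.7]
gripper_width: 0.0116
grasp_force: 25.4
```

```bash
python3 -m creep '[{"dx":0,"dy":0,"dz":0,"twist":0,"claw":-0.3},{"dx":0,"dy":0,"dz":0,"twist":0,"claw":-0.3},{"dx":0,"dy":0,"dz":0,"twist":0,"claw":-0.3},{"dx":0,"dy":0,"dz":-0.03,"twist":0,"claw":-0.3},{"dx":0,"dy":0,"dz":-0.045,"twist":0,"claw":-0.3},{"dx":0,"dy":0,"dz":0,"twist":0,"claw":0.4},{"dx":0,"dy":0,"dz":0,"twist":0,"claw":0.4}]'
python3 tg.py .469 .016 .15 150
```

```text
clock: 8.75
position: [0.4616, 0.2401, 0.1523]
tool_rot: [179.8, -0.0, 108.8]
ft_force: [0.1, -0.0, -0.3]
gripper_width: 0.0578
grasp_force: 0.0
pos [0.4616 0.2401 0.1523] rot [ 1.7985e+02 -2.0000e-02  1.0879e+02] w 0.0578 dx -0.2146 dy -0.0652 dz 0.0023 twist -0.7193 F [ 0.1  -0.01 -0.29] grip 0.0 j6 7.4 t 8.75
```

```bash
python3 -m creep '[{"dx":-0.0358,"dy":-0.0109,"dz":0,"twist":0,"claw":0.4},{"dx":-0.0358,"dy":-0.0109,"dz":0,"twist":0,"claw":0.4},{"dx":-0.0358,"dy":-0.0109,"dz":0,"twist":0,"claw":0.4},{"dx":-0.0358,"dy":-0.0109,"dz":0,"twist":0,"claw":0.4},{"dx":-0.0358,"dy":-0.0109,"dz":0,"twist":0,"claw":0.4},{"dx":-0.0358,"dy":-0.0109,"dz":0,"twist":0,"claw":0.4}]'
python3 -m creep '[{"dx":0,"dy":0,"dz":0,"twist":-0.144,"claw":0.4},{"dx":0,"dy":0,"dz":0,"twist":-0.144,"claw":0.4},{"dx":0,"dy":0,"dz":0,"twist":-0.144,"claw":0.4},{"dx":0,"dy":0,"dz":0,"twist":-0.144,"claw":0.4},{"dx":0,"dy":0,"dz":0,"twist":-0.144,"claw":0.4},{"dx":0,"dy":0,"dz":0,"twist":0,"claw":0.4}]'
python3 tg.py .469 .016 .002 150
python3 - <<'E'
from h import *
t=grab_frame("top");s=grab_frame("scene")
a=cv2.resize(np.array(t["image"])[185:245,205:265],(480,480),interpolation=cv2.INTER_CUBIC)
b=np.array(s["image"])[200:245,275:320];b=cv2.resize(b,(320,320),interpolation=cv2.INTER_CUBIC)
c=np.zeros((480,800,3),np.uint8);c[:,:480]=a;c[:320,480:]=b
cv2.imwrite("pics/c3.png",c[:,:,::-1]); print(proj(t,[.4609,.239,.104]))
E
```

```text
clock: 9.35
position: [0.467, 0.0139, 0.15]
tool_rot: [-179.9, -0.0, 108.8]
ft_force: [-0.4, -0.6, 0.1]
gripper_width: 0.0595
grasp_force: 0.0
clock: 9.95
position: [0.4672, 0.0153, 0.15]
tool_rot: [-179.9, -0.1, 150.1]
ft_force: [-0.6, -0.4, -0.4]
gripper_width: 0.0596
grasp_force: 0.0
pos [0.4672 0.0153 0.15  ] rot [-1.7993e+02 -1.3000e-01  1.5011e+02] w 0.0596 dx -0.0013 dy 0.0015 dz 0.1480 twist 0.0020 F [-0.63 -0.43 -0.44] grip 0.0 j6 -59.7 t 9.95
[223.15942368 209.38216312]
```

View pics/c3.png

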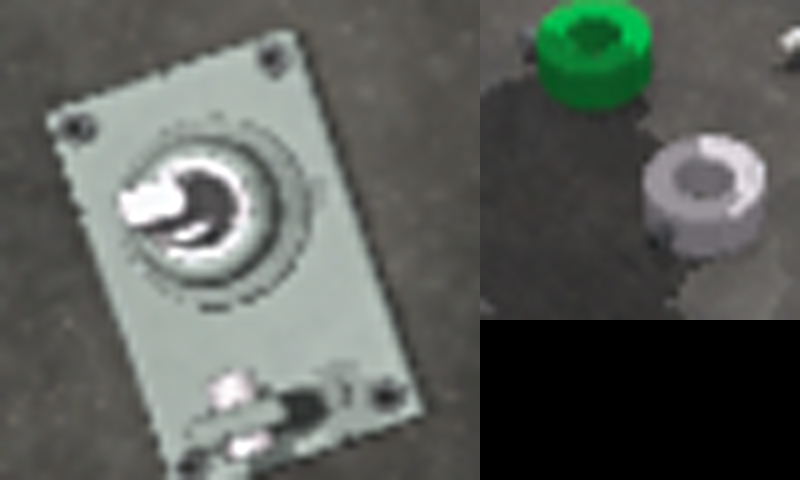

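The shaft's long axis now lies square to the guide line (top end at (150,200) in the crop), and the grey collar is undisturbed. I'm descending to centre the collar with two diagonal squeezes.

```bash
python3 -m creep '[{"dx":-0.0013,"dy":0.0015,"dz":0.035,"twist":0,"claw":0.4},{"dx":0,"dy":0,"dz":0.04,"twist":0,"claw":0.4},{"dx":0,"dy":0,"dz":0.04,"twist":0,"claw":0.4},{"dx":0,"dy":0,"dz":0.02,"twist":0,"claw":0.4},{"dx":0,"dy":0,"dz":0.008,"twist":0,"claw":0.4},{"dx":0,"dy":0,"dz":0,"twist":0,"claw":0.4}]'
python3 tg.py .469 .016 .004 150
python3 -m creep '[{"dx":0,"dy":0,"dz":0,"twist":0,"claw":0},{"dx":0,"dy":0,"dz":0,"twist":0,"claw":-0.1},{"dx":0,"dy":0,"dz":0,"twist":0,"claw":-0.1},{"dx":0,"dy":0,"dz":0,"twist":0,"claw":-0.1}]' 20
python3 tg.py .469 .016 .004 150
```

```text
clock: 10.65
position: [0.4692, 0.016, 0.0074]
tool_rot: [-179.9, -0.1, 149.9]
ft_force: [0.3, 0.1, -0.6]
gripper_width: 0.0598
grasp_force: 0.0
pos [0.4692 0.016  0.0074] rot [-1.7993e+02 -1.2000e-01  1.4995e+02] w 0.0598 dx 0.0002 dy -0.0001 dz 0.0034 twist -0.0009 F [ 0.33  0.09 -0.63] grip 0.0 j6 -59.4 t 10.65
clock: 11.05
position: [0.4709, 0.016, 0.0093]
tool_rot: [179.9, 0.1, 150.0]
ft_force: [0.2, -0.2, 6.4]
gripper_width: 0.0427
grasp_force: 21.1
pos [0.4709 0.016  0.0093] rot [1.7994e+02 1.1000e-01 1.5003e+02] w 0.0427 dx 0.0016 dy -0.0009 dz 0.0053 twist 0.0006 F [ 0.2  -0.2   6.43] grip 21.077640457078815 j6 -59.5 t 11.05
```

```bash
python3 -m creep '[{"dx":0,"dy":0,"dz":0,"twist":0,"claw":0.4},{"dx":0,"dy":0,"dz":0,"twist":0,"claw":0.4},{"dx":0,"dy":0,"dz":0,"twist":0,"claw":0.4},{"dx":0,"dy":0,"dz":-0.02,"twist":0,"claw":0.4},{"dx":0,"dy":0,"dz":-0.025,"twist":0,"claw":0.4},{"dx":0,"dy":0,"dz":0,"twist":0.143,"claw":0.4},{"dx":0,"dy":0,"dz":0,"twist":0.143,"claw":0.4},{"dx":0,"dy":0,"dz":0,"twist":0.143,"claw":0.4}]'
python3 -m creep '[{"dx":0,"dy":0,"dz":0,"twist":0.143,"claw":0.4},{"dx":0,"dy":0,"dz":0,"twist":0.143,"claw":0.4},{"dx":0,"dy":0,"dz":0,"twist":0.143,"claw":0.4},{"dx":0,"dy":0,"dz":0,"twist":0.143,"claw":0.4},{"dx":0,"dy":0,"dz":0,"twist":0.143,"claw":0.4},{"dx":0,"dy":0,"dz":0,"twist":0.143,"claw":0.4},{"dx":0,"dy":0,"dz":0,"twist":0.143,"claw":0.4},{"dx":0,"dy":0,"dz":0,"twist":0.143,"claw":0.4}]'
python3 -m creep '[{"dx":0,"dy":0,"dz":0,"twist":0,"claw":0.4},{"dx":0,"dy":0,"dz":0.025,"twist":0,"claw":0.4},{"dx":0,"dy":0,"dz":0.02,"twist":0,"claw":0.4},{"dx":0,"dy":0,"dz":0,"twist":0,"claw":0.4},{"dx":0,"dy":0,"dz":0,"twist":0,"claw":0.4}]'
python3 tg.py .4709 .016 .006 60
python3 -m creep '[{"dx":0,"dy":0,"dz":0,"twist":0,"claw":0},{"dx":0,"dy":0,"dz":0,"twist":0,"claw":-0.1},{"dx":0,"dy":0,"dz":0,"twist":0,"claw":-0.1},{"dx":0,"dy":0,"dz":0,"twist":0,"claw":-0.1}]' 20
python3 tg.py .4709 .016 .006 60
```

```text
clock: 11.85
position: [0.4701, 0.016, 0.0535]
tool_rot: [180.0, 0.0, 125.1]
ft_force: [0.3, 0.3, -0.1]
gripper_width: 0.0599
grasp_force: 0.0
clock: 12.65
position: [0.4698, 0.016, 0.0532]
tool_rot: [-180.0, 0.0, 59.6]
ft_force: [-0.1, -0.2, 0.7]
gripper_width: 0.06
grasp_force: 0.0
clock: 13.15
position: [0.4696, 0.016, 0.0082]
tool_rot: [-179.9, 0.0, 60.0]
ft_force: [0.5, -0.6, -0.5]
gripper_width: 0.0596
grasp_force: 0.0
pos [0.4696 0.016  0.0082] rot [-1.7994e+02  4.0000e-02  6.0040e+01] w 0.0596 dx 0.0006 dy 0.0011 dz 0.0022 twist 0.0008 F [ 0.49 -0.6  -0.48] grip 0.0 j6 30.5 t 13.15
clock: 13.55
position: [0.4705, 0.016, 0.0093]
tool_rot: [179.9, -0.0, 59.9]
ft_force: [-1.2, -0.2, 8.0]
gripper_width: 0.0424
grasp_force: 20.4
pos [0.4705 0.016  0.0093] rot [ 1.7993e+02 -4.0000e-02  5.9950e+01] w 0.0424 dx 0.0002 dy 0.0004 dz 0.0033 twist -0.0009 F [-1.15 -0.21  8.03] grip 20.412717489525676 j6 30.6 t 13.55
```

```bash
python3 -m creep '[{"dx":0,"dy":0,"dz":0,"twist":0,"claw":0.4},{"dx":0,"dy":0,"dz":0,"twist":0,"claw":0.4},{"dx":0,"dy":0,"dz":0,"twist":0,"claw":0.4},{"dx":0,"dy":0,"dz":-0.025,"twist":0,"claw":0.4},{"dx":0,"dy":0,"dz":-0.05,"twist":0,"claw":0.4}]'
python3 -m creep '[{"dx":0,"dy":0,"dz":0,"twist":0.131,"claw":0.4},{"dx":0,"dy":0,"dz":0,"twist":0.131,"claw":0.4},{"dx":0,"dy":0,"dz":0,"twist":0.131,"claw":0.4},{"dx":0,"dy":0,"dz":0,"twist":0.131,"claw":0.4},{"dx":0,"dy":0,"dz":0,"twist":0.131,"claw":0.4},{"dx":0,"dy":0,"dz":0,"twist":0.131,"claw":0.4},{"dx":0,"dy":0,"dz":0,"twist":0,"claw":0.4},{"dx":0,"dy":0,"dz":0,"twist":0,"claw":0.4}]'
python3 tg.py .4706 .016 .006 15
python3 - <<'E'
from h import *
s=grab_frame("scene"); save(s,"c4.png",(280,205,330,245),14)
P=lambda a:[.4706-.0295*np.cos(np.radians(a)),.016-.0295*np.sin(np.radians(a)),.01]
q=lambda p:((np.array(proj(s,p))+.5-(280,205))*14).round(0)
print(q([.4706,.016,.02]),[(a,q(P(a))) for a in(0,10,15,20,30)])
E
```

```text
clock: 14.05
position: [0.4675, 0.016, 0.0815]
tool_rot: [-179.6, 0.2, 59.9]
ft_force: [0.4, 0.1, -0.6]
gripper_width: 0.0596
grasp_force: 0.0
clock: 14.85
position: [0.4699, 0.016, 0.0833]
tool_rot: [-180.0, 0.0, 15.1]
ft_force: [-0.6, -0.4, -0.3]
gripper_width: 0.06
grasp_force: 0.0
pos [0.4699 0.016  0.0833] rot [-1.800e+02  1.000e-02  1.509e+01] w 0.06 dx 0.0006 dy 0.0002 dz 0.0773 twist 0.0015 F [-0.65 -0.44 -0.34] grip 0.0 j6 75.4 t 14.85
[387. 282.] [(0, array([258., 393.])), (10, array([277., 407.])), (15, array([287., 414.])), (20, array([299., 419.])), (30, array([324., 428.]))]
```

View pics/c4.png

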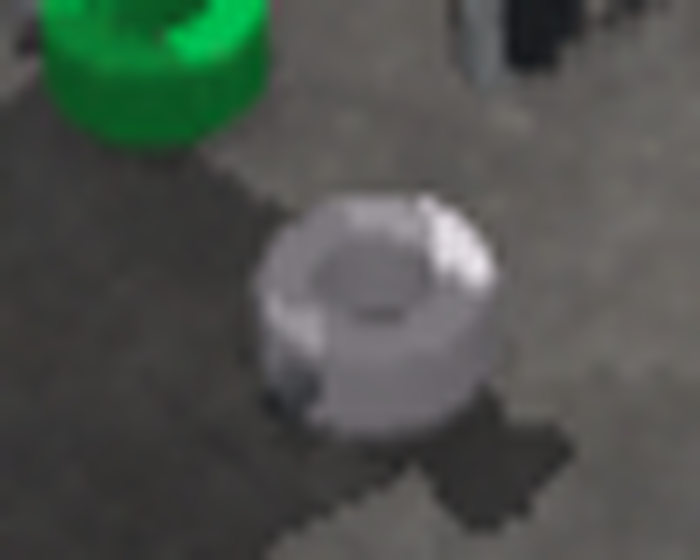

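Ring top centre at (375,275) and screw head at (290,388): this fits a collar yaw of about 16°. I'm gripping now.

```bash
python3 -m creep '[{"dx":0.0006,"dy":0,"dz":0.035,"twist":0,"claw":0.4},{"dx":0,"dy":0,"dz":0.03,"twist":0,"claw":0.4},{"dx":0,"dy":0,"dz":0.0125,"twist":0,"claw":0.4},{"dx":0,"dy":0,"dz":0,"twist":0,"claw":0.4},{"dx":0,"dy":0,"dz":0,"twist":0,"claw":0}]'
python3 -m creep '[{"dx":0,"dy":0,"dz":0,"twist":0,"claw":-1},{"dx":0,"dy":0,"dz":0,"twist":0,"claw":-1},{"dx":0,"dy":0,"dz":0,"twist":0,"claw":-1},{"dx":0,"dy":0,"dz":0,"twist":0,"claw":-1},{"dx":0,"dy":0,"dz":0,"twist":0,"claw":-1}]' 45
python3 tg.py .4706 .016 .006 15
python3 -m creep '[{"dx":0,"dy":0,"dz":-0.03,"twist":0,"claw":-1},{"dx":0,"dy":0,"dz":-0.04,"twist":0,"claw":-1},{"dx":0,"dy":0,"dz":-0.04,"twist":0,"claw":-1},{"dx":0,"dy":0,"dz":-0.04,"twist":0,"claw":-1},{"dx":0,"dy":0,"dz":0,"twist":0,"claw":-1},{"dx":0,"dy":0,"dz":0,"twist":0,"claw":-1}]'
python3 tg.py .4609 .239 .16 19
```

```text
clock: 15.4
position: [0.4708, 0.0162, 0.0062]
tool_rot: [180.0, -0.0, 14.9]
ft_force: [0.2, -0.5, -0.2]
gripper_width: 0.0467
grasp_force: 0.0
clock: 15.9
position: [0.4714, 0.0162, 0.0068]
tool_rot: [180.0, -0.1, 14.9]
ft_force: [-0.4, 0.2, 6.7]
gripper_width: 0.0425
grasp_force: 46.4
pos [0.4714 0.0162 0.0068] rot [ 1.7997e+02 -1.1000e-01  1.4900e+01] w 0.0425 dx -0.0008 dy -0.0000 dz 0.0008 twist -0.0018 F [-0.38  0.19  6.74] grip 46.42484933137894 j6 75.6 t 15.9
clock: 16.5
position: [0.4711, 0.0162, 0.1568]
tool_rot: [180.0, -0.2, 14.9]
ft_force: [-0.5, 0.8, -2.0]
gripper_width: 0.042
grasp_force: 46.5
pos [0.4711 0.0162 0.1568] rot [ 1.7996e+02 -1.5000e-01  1.4890e+01] w 0.042 dx 0.0474 dy -0.2180 dz -0.0032 twist -0.0718 F [-0.48  0.78 -2.  ] grip 46.50253415107727 j6 75.6 t 16.5
```

```bash
python3 -m creep '[{"dx":0.008,"dy":-0.0365,"dz":0,"twist":-0.01,"claw":-1},{"dx":0.008,"dy":-0.0365,"dz":0,"twist":-0.01,"claw":-1},{"dx":0.008,"dy":-0.0365,"dz":0,"twist":-0.01,"claw":-1},{"dx":0.008,"dy":-0.0365,"dz":0,"twist":-0.01,"claw":-1},{"dx":0.008,"dy":-0.0365,"dz":0,"twist":-0.01,"claw":-1},{"dx":0.008,"dy":-0.0365,"dz":0,"twist":-0.01,"claw":-1},{"dx":0,"dy":0,"dz":0,"twist":0,"claw":-1},{"dx":0,"dy":0,"dz":0,"twist":0,"claw":-1}]'
python3 tg.py .4617 .2393 .118 18.5
python3 - <<'E'
from h import *
s=grab_frame("scene");t=grab_frame("top")
save(s,"s5.png",(215,105,295,190),7)
for l in ("collar_bore","collar_screw"):
  for n,f in(("s",s),("t",t)): print(l,n,[(np.round(r["location"],1).tolist(),round(r["score"],2)) for r in pinpoint(f,l)[:3]])
p=get_obs()["position"]; q=lambda P:((proj(s,P)+.5-(215,105))*7).round(0)
c=p+[-.0008,-.0003,.0032]; print("bore",q(c),"screw 14/19/24",[q(c-.0295*np.array([np.cos(a),np.sin(a),0])) for a in np.radians([14,19,24])],"top",q([.4609,.239,.104]))
E
```

```text
clock: 17.3
position: [0.4537, 0.2398, 0.154]
tool_rot: [180.0, 0.2, 18.4]
ft_force: [0.8, -0.6, -1.2]
gripper_width: 0.042
grasp_force: 46.6
pos [0.4537 0.2398 0.154 ] rot [179.96   0.2   18.44] w 0.042 dx 0.0074 dy 0.0030 dz 0.0360 twist -0.0010 F [ 0.77 -0.57 -1.22] grip 46.57972902059555 j6 98.1 t 17.3
collar_bore s [([372.5, 319.9], 0.83), ([248.6, 144.4], 0.52), ([291.1, 203.6], 0.52)]
collar_bore t [([440.5, 228.1], 0.6), ([281.7, 202.0], 0.57), ([219.8, 208.8], 0.47)]
collar_screw s [([359.1, 306.9], 0.72), ([243.1, 148.9], 0.55), ([279.6, 207.1], 0.53)]
collar_screw t [([427.1, 233.9], 0.52), ([223.6, 221.3], 0.35)]
bore [247. 276.] screw 14/19/24 [array([191., 311.]), array([196., 313.]), array([201., 315.])] top [276. 389.]
```

View pics/s5.png

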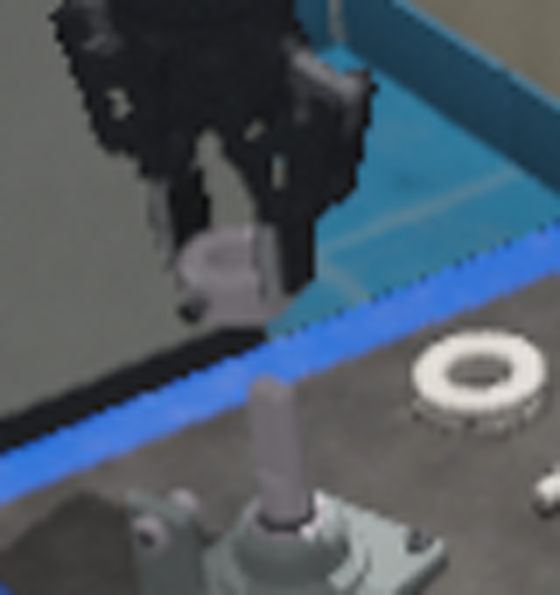

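The collar is held level, screw head at (193,308) pointing towards the guide, with the shaft top at (268,385). I'm centring above the shaft and lowering to just above its end.

```bash
python3 -m creep '[{"dx":0.0074,"dy":0.003,"dz":0,"twist":0,"claw":-1},{"dx":0,"dy":0,"dz":0.018,"twist":0,"claw":-1},{"dx":0,"dy":0,"dz":0.018,"twist":0,"claw":-1},{"dx":0,"dy":0,"dz":0,"twist":0,"claw":-1},{"dx":0,"dy":0,"dz":0,"twist":0,"claw":-1},{"dx":0,"dy":0,"dz":0,"twist":0,"claw":-1}]'
python3 tg.py .4617 .2393 .105 18.5
```

```text
clock: 18.2
position: [0.4639, 0.2394, 0.1207]
tool_rot: [-180.0, -0.1, 18.3]
ft_force: [-0.3, -0.1, -1.0]
gripper_width: 0.0419
grasp_force: 46.6
pos [0.4639 0.2394 0.1207] rot [-1.7999e+02 -8.0000e-02  1.8310e+01] w 0.0419 dx -0.0021 dy -0.0006 dz 0.0157 twist -0.0034 F [-0.26 -0.08 -1.  ] grip 46.57476246356964 j6 97.7 t 18.2
```

```bash
python3 -m creep '[{"dx":-0.002,"dy":-0.0006,"dz":0,"twist":0,"claw":-1},{"dx":0,"dy":0,"dz":0,"twist":0,"claw":-1},{"dx":0,"dy":0,"dz":0,"twist":0,"claw":-1},{"dx":0,"dy":0,"dz":0,"twist":0,"claw":-1}]'
python3 -m creep '[{"dx":0,"dy":0,"dz":0.005,"twist":0,"claw":-1},{"dx":0,"dy":0,"dz":0.004,"twist":0,"claw":-1},{"dx":0,"dy":0,"dz":0,"twist":0,"claw":-1},{"dx":0,"dy":0,"dz":0,"twist":0,"claw":-1}]'
python3 tg.py .4617 .2393 .105 18.5
```

```text
clock: 18.6
position: [0.4611, 0.2393, 0.1201]
tool_rot: [-180.0, -0.0, 18.3]
ft_force: [-0.3, 0.0, -2.6]
gripper_width: 0.0416
grasp_force: 46.6
clock: 19.0
position: [0.4608, 0.2391, 0.1105]
tool_rot: [180.0, 0.0, 18.3]
ft_force: [0.7, 0.1, -0.9]
gripper_width: 0.0419
grasp_force: 46.6
pos [0.4608 0.2391 0.1105] rot [1.7999e+02 4.0000e-02 1.8320e+01] w 0.0419 dx 0.0009 dy 0.0001 dz 0.0055 twist -0.0031 F [ 0.67  0.13 -0.91] grip 46.57052993774414 j6 97.8 t 19.0
```

```bash
python3 -m creep '[{"dx":0.0007,"dy":0,"dz":0.002,"twist":0,"claw":-1},{"dx":0,"dy":0,"dz":0.002,"twist":0,"claw":-1},{"dx":0,"dy":0,"dz":0,"twist":0,"claw":-1},{"dx":0,"dy":0,"dz":0,"twist":0,"claw":-1}]'
python3 tg.py .4617 .2393 .105 18.5
```

```text
clock: 19.4
position: [0.4616, 0.2394, 0.1068]
tool_rot: [180.0, 0.0, 18.3]
ft_force: [0.2, -0.3, -1.5]
gripper_width: 0.0419
grasp_force: 46.6
pos [0.4616 0.2394 0.1068] rot [1.800e+02 1.000e-02 1.832e+01] w 0.0419 dx 0.0000 dy 0.0002 dz 0.0018 twist -0.0031 F [ 0.17 -0.26 -1.54] grip 46.572182178497314 j6 97.8 t 19.4
```

```bash
python3 -m creep '[{"dx":0,"dy":0,"dz":0.003,"twist":0,"claw":-1},{"dx":0,"dy":0,"dz":0.002,"twist":0,"claw":-1},{"dx":0,"dy":0,"dz":0.001,"twist":0,"claw":-1},{"dx":0,"dy":0,"dz":0,"twist":0,"claw":-1},{"dx":0,"dy":0,"dz":0,"twist":0,"claw":-1}]'
python3 tg.py .4617 .2393 .0768 18.5
```

```text
clock: 19.9
position: [0.4617, 0.2394, 0.1008]
tool_rot: [180.0, 0.0, 18.3]
ft_force: [0.1, -0.3, -1.3]
gripper_width: 0.0421
grasp_force: 46.6
pos [0.4617 0.2394 0.1008] rot [1.800e+02 1.000e-02 1.832e+01] w 0.0421 dx -0.0000 dy 0.0001 dz 0.0240 twist -0.0031 F [ 0.06 -0.28 -1.26] grip 46.57259255647659 j6 97.8 t 19.9
```

```bash
python3 -m creep '[{"dx":0,"dy":0,"dz":0.003,"twist":0,"claw":-1},{"dx":0,"dy":0,"dz":0.003,"twist":0,"claw":-1},{"dx":0,"dy":0,"dz":0.003,"twist":0,"claw":-1},{"dx":0,"dy":0,"dz":0,"twist":0,"claw":-1},{"dx":0,"dy":0,"dz":0,"twist":0,"claw":-1}]'
python3 -m creep '[{"dx":0,"dy":0,"dz":0.004,"twist":0,"claw":-1},{"dx":0,"dy":0,"dz":0.004,"twist":0,"claw":-1},{"dx":0,"dy":0,"dz":0.004,"twist":0,"claw":-1},{"dx":0,"dy":0,"dz":0.003,"twist":0,"claw":-1},{"dx":0,"dy":0,"dz":0,"twist":0,"claw":-1},{"dx":0,"dy":0,"dz":0,"twist":0,"claw":-1},{"dx":0,"dy":0,"dz":0,"twist":0,"claw":-1}]'
python3 tg.py .4617 .2393 .0768 18.5
python3 - <<'E'
from h import *
s=grab_frame("scene");save(s,"s6.png",(215,125,295,200),7)
q=lambda P:((proj(s,P)+.5-(215,125))*7).round(0)
print("bore",q([.4609,.239,.08]),"screw",q([.433,.2295,.08]),"guide",q([.4098,.2216,.08]))
E
```

```text
clock: 20.4
position: [0.4616, 0.2394, 0.0917]
tool_rot: [180.0, 0.0, 18.3]
ft_force: [-0.1, -0.4, -0.4]
gripper_width: 0.0423
grasp_force: 46.6
clock: 21.1
position: [0.4618, 0.2395, 0.0769]
tool_rot: [-180.0, -0.0, 18.3]
ft_force: [-1.2, -0.2, -0.4]
gripper_width: 0.042
grasp_force: 46.6
pos [0.4618 0.2395 0.0769] rot [-1.800e+02 -1.000e-02  1.832e+01] w 0.042 dx -0.0001 dy 0.0002 dz 0.0001 twist -0.0031 F [-1.22 -0.19 -0.37] grip 46.58306837081909 j6 97.8 t 21.1
bore [282. 299.] screw [234. 337.] guide [193. 369.]
```

View pics/s6.png

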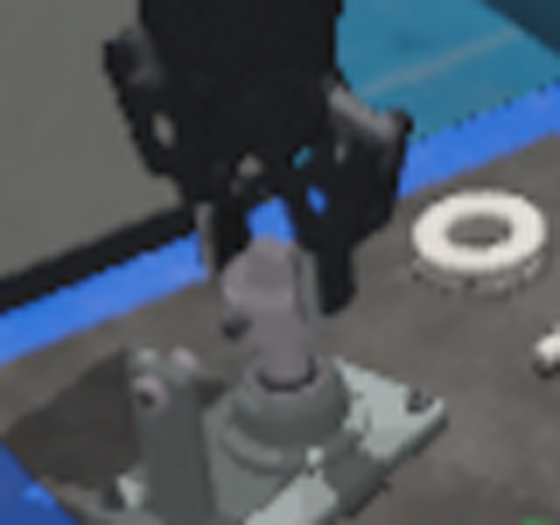

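The collar sits round the shaft, which shows above it at (270,250) and below. The screw head at (235,327) points at the guide near (150,390), and wrist force is about 1 N. I'm handing in.

```bash
python3 -c "
from rig import close_job; print(close_job())"
```

```text
the job is handed in; nothing more can be done
None
```

I handed the job in at about 21 s, but no verdict came back. The shaft flat was turned to face the key guide, and the collar is held on the shaft with its screw towards the guide, at about hole height and with only about 1 N of wrist force.

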